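Refit the battery door of a toy truck at the shop counter

TASK

The toy truck lies on its back on the shop counter with its battery bay open. Take its battery door (the one with the broad lip at one end and the tall finger rib) out of the wooden rack, lay it down rib-side up on the rubber mat and let go; then take it again by the rib, hook its lip into the slot at the bay's end, pivot it down and press until it snaps flat and flush, leaving the other parts and the toys where they are.

Things in the scene. Friction and masses are not known exactly. Their poses are not given: they have to be found in the camera images.
- cover: Battery door, grey plate 110 x 80 x 5 mm, 60-130 g. Origin: centre of plate underside; x from lip end to tail, z out on the rib side; plate z 0 to 5. Has rib and lip; feet under the tail (to z -4) let it lie level. Starts standing on a long edge in a rack groove, lip to rack -x, rib to rack -y, its y up, leaning up to 0.15 rad. Pinch the 33 mm of plate above the rib.
- lip (a point): Tip of the door's lip, at (-65, 0, -2) mm of the door's frame. The lip is a tongue 44 mm wide (y) and 4 mm thick (z -4 to 0), a step below the plate, that reaches 10 mm past the plate's front edge (x -55).
- rib (a point): Top centre of the door's finger rib, at (0, 0, 27) mm of the door's frame. The rib is 60 mm long (x), 14 mm thick (y) and stands 22 mm out of the plate.
- tail (a point): Middle of the door's tail edge, on its outer face, at (55, 0, 5) mm of the door's frame.
- truck: Yellow and grey toy tipper truck, 280 x 185 mm, fixed on its back. Origin on the counter under the bay's centre; x along the truck away from the slot (slot end faces the robot), z up. Flat underside (skin) at z 85 mm; wheels at x +-100, y +-68 to 92 reach z 115. Bay opening 113 x 85 mm: the door has 1.5 mm play at each end, 2.5 mm at each side. Battery tops at z 73.
- slot (a point): Middle of the slot's mouth, at (-56.5, 0, 76) mm of the truck's frame, axes as the truck's. The slot lies under the 4 mm skin at the bay's -x end: 68 mm wide, 10 mm high (truck z 71 to 81), 19 mm deep toward -x; its floor runs on 18 mm into the bay. The lip fits in while the door's tail is raised by about 15 to 30 degrees, then the door pivots down.
- bay (a point): Where the door's origin lies when fully seated (plate resting on side ledges, outer face flush with the skin): (0, 0, 80) mm of the truck's frame; the door's axes then match the truck's.
- nose (a point): Centre of the rounded nose (6 mm radius, 36 mm wide) of the black sprung catch at the bay's +x end, at rest at (56, 0, 90) mm of the truck's frame. It stops the door's tail; pressed with some 5 to 8 N the tail pushes it back and down, and it springs back over the tail. The door's weight does not do it.
- rack: Fixed wooden rack 140 x 200 mm (x, y), origin under its centre. Three grooves along x, 70 mm apart (y about -70, 0, 70 mm), 7 mm wide, floor at z 10, walls up to z 26 mm. They hold the door, the panel and the hatch; which is where varies.
- mat: Fixed black rubber mat, 190 x 170 x 3 mm (x, y, z), origin under its centre: the free place to lay the door.
- panel: Bystander in the rack: grey panel 120 x 90 x 5 mm with two low strips and no lip, origin at the centre of its back, standing like the door. Leave it.
- hatch: Bystander in the rack: small grey hatch 70 x 60 x 5 mm with a short rib (to 17 mm) and no lip, origin at the centre of its back, standing like the door. Leave it.
- cell: Bystander: loose battery standing upright, 33 mm across, 61 mm high, origin under its centre.
- car: Bystander: small blue toy car, 110 x 50 x 54 mm, origin under its centre.
- top: Bystander: wooden skittle, 44 mm across, 110 mm high, origin under its centre.
- screwdriver: Bystander: screwdriver lying on the counter, about 200 mm long along its x, origin under its middle.
Mind the look-alikes: they are no part of the job. What is shaped like the cover but green or red is not meant.

How it is judged:
On the way, in this order (a step that is already met when the one before it is completed fails the run):
1. the door lies flat on the mat, rib up, let go (angle between cover's own z axis and vertical below 0.12 rad and height (world z) of cover below 0.014 m and contact force between cover and the fingers below 0.1 N and linear speed of cover below 0.03 m/s and x of cover in the frame of mat between -0.095 and 0.095 m and y of cover in the frame of mat between -0.085 and 0.085 m), for 0.2 s.
2. the lip is hooked in the slot under the truck's skin (x of lip in the frame of slot between -0.02 and -0.002 m and y of lip in the frame of slot between -0.012 and 0.012 m and z of lip in the frame of slot between -0.008 and 0.006 m), for 0.1 s.
At the end, for the whole second after the job is handed in: The door sits in the truck's bay, lip under the skin and tail under the catch: origin within 5 mm of bay sideways and lengthways, within 3 mm in height, tail flush within about 2.5 mm, flat within 2 degrees (0.035 rad), yaw within 0.08 rad, at rest and let go (x of cover in the frame of bay between -0.005 and 0.005 m and y of cover in the frame of bay between -0.005 and 0.005 m and z of cover in the frame of bay between -0.003 and 0.0025 m and z of tail in the frame of truck between 0.081 and 0.0875 m and x of lip in the frame of slot between -0.02 and -0.004 m and angle between the z axis of cover and the z axis of truck, either way round below 0.035 rad and angle between cover's own z axis and vertical below 0.05 rad and angle between the x axis of cover and the x axis of truck, either way round below 0.08 rad and linear speed of cover below 0.02 m/s); the robot touches nothing.
It fails at once if the panel or the hatch is moved by more than 30 mm (distance of any of panel, hatch from where it was at the start of the episode above 0.03 m).
It fails at once if the battery, screwdriver, toy car or skittle is moved by more than 30 mm (distance of any of cell, screwdriver, car, top from where it was at the start of the episode above 0.03 m).
It also fails if it takes over 70 s, if anything falls off the work surface, if the arm or the gripper's body presses on something with over 40 N, if the wrist force passes 120 N, or if a joint passes its speed limit or range.

ROBOT

A 6-joint arm with a two-finger parallel gripper is mounted at the origin on the work surface. World frame = base frame: x ahead of the robot, y to its left, z up, the work surface at z = 0. Lengths are in m, angles in rad, forces in N, time in s.
With the tool pointing down it reaches from about 0.275 to 0.825 m from the base axis. Payload 5.2 kg.
Tool frame: the origin (TCP) lies at the very end of the fingers, on their centre line; the grasp point (between the pads) lies 19 mm behind it; z points along the fingers, y is the direction in which the jaws open and shut (so a half turn about z gives the same grasp; the last joint's range is limited). The gripper opens to 93 mm and grips with 3 to 60 N. Pads are 15 mm wide; open, the fingers measure 128 mm over their backs; the gripper's body (75 mm by 188 mm) begins 65 mm behind the grasp point.
Start: joints at [1.134, 0.259, 1.535, -0, 1.348, -0.203], TCP at [0.127, 0.535, 0.219] pointing down, gripper open.
Joint ranges: [-3.14, 3.14], [-0.91, 2.08], [0.19, 2.58], [-1.22, 4.36], [0.22, 2.71], [-3.12, 3.12]. Speed limits (rad/s): [2.57, 2.57, 3.14, 3.14, 3.14, 3.14].

INTERFACE

Orientations are given as a rotation vector (axis times angle).
In Python, from station import bot gives the robot as it stands. The module is installed in compiled form; this text tells all that it offers.
- The arm moves only by the shell command python3 -m creep 'ROWS' [OPENING] [FORCE]. ROWS is JSON, a list of rows, each a list of 4 numbers: the shift along the tool's x, y, z in mm, then the turn about the tool's z in degrees. In form: [[dx, dy, dz, turn], ...]. A call has 1 to 12 rows; each row is the pose to reach, as a shift and turn from the pose measured when the call began, along the tool's axes at that moment; what a row does not reach only later rows make up. A row lasts 1/8 s, in which the tool goes at most 62.5 mm and 10.7 degrees, less where a joint would pass 70% of its speed; a pose out of reach is approached as far as the arm can. A call with a gripper value outside its range is refused whole. OPENING is the closure, from 0 (fully open) to 1 (shut), set as the call begins (- or left out, the last holds). The fingers move at their own pace and stop on an object; FORCE is the grip in N (left out, the last holds). Time passes only in rows, so rows that repeat a pose let the fingers close. It gives the time, the measured TCP pose, the force and the opening at its end, in the units of the state.
- bot.state(): the state, without advancing time (a new reading comes with each control period).
- bot.capture(name): name is "scene" or "side" or "wrist"; returns a dict with "color" (400x640x3 uint8, red, green, blue), "range_z" (400x640 float32, m along the optical axis (not along the pixel's ray), 0 where there is no reading), "K" (3x3 intrinsics, pixels), "pose" (4x4, takes a point from camera to world coordinates). Camera axes: x right, y up, looking along -z (the intrinsics and any distortion apply to the point x, -y, -z); pixel columns grow to the right and rows downward; lengths in m; the calibration is good to about 2 mm. A picture is of the moment at which its call begins.
- bot.hand_in(): hands the job in, once; it reports no verdict.
The state is a dict: "clock": time; "joint_pos": joint angles; "joint_vel": joint speeds; "tau": joint torques, N m; "tcp_pos": TCP position; "eef_rot": TCP orientation; "ft_force": force on the tool from outside, world axes, zero at the start; "moment": the same for the moment, N m; "opening": finger opening in m.
Only numpy, scipy, OpenCV 4.12 (cv2) and the standard library are available. Lean on these libraries where they do the work, as an engineer would, in place of code of your own. Each camera call takes 0.05 s, during which the arm holds its last target. There are 200 camera calls.

## Working session

There is one attempt and no reset: what is moved stays moved. The work goes in short steps, Python scripts to look and compute and a shell command to move; the robot and the scene stay as the last step left them, time stands still between calls to the robot, and variables do not carry over. Pictures are saved under pics/ and viewed, about 8 in all and at most 12, crops included, and the job is handed in when it is done.

```bash
mkdir -p pics; cat > h.py <<'E'
import numpy as np, cv2
from station import bot
from scipy.spatial.transform import Rotation as R
def cap(n,save=None):
    c=bot.capture(n)
    if save: cv2.imwrite('pics/'+save,c['color'][:,:,::-1])
    return c
def cloud(c):
    K=c['K'];d=c['range_z'];v,u=np.mgrid[:d.shape[0],:d.shape[1]]
    p=np.stack([(u-K[0,2])/K[0,0]*d,-(v-K[1,2])/K[1,1]*d,-d],-1)
    P=p@c['pose'][:3,:3].T+c['pose'][:3,3]; P[d==0]=np.nan
    return P
E
python3 - <<'E'
from h import *
s=bot.state();print(s)
a=cap('scene');b=cap('side')
np.savez('c0.npz',sc=a['color'],sd=b['color'],pa=cloud(a),pb=cloud(b))
for c in(a,b):print(c['K'],c['pose'])
im=np.vstack([a['color'],b['color']])[:,:,::-1]
cv2.imwrite('pics/a.png',a['color'][:,:,::-1]);cv2.imwrite('pics/b.png',b['color'][:,:,::-1])
E
```

```text
{'clock': 0.0, 'joint_pos': array([ 1.13420151e+00,  2.59336489e-01,  1.53607733e+00, -1.95430127e-05,
        1.34798728e+00, -2.02804555e-01]), 'joint_vel': array([ 1.17266981e-05, -6.59270984e-05, -6.35949985e-04, -5.66043871e-04,
       -5.69959326e-04, -1.29948174e-03]), 'tau': array([ 8.07413944e-04, -4.37320197e+01, -2.84000444e+01,  7.17955688e-02,
        4.11927758e-02, -1.54876657e-04]), 'tcp_pos': array([0.12716835, 0.5345377 , 0.21782352]), 'eef_rot': array([-3.66330026e-01, -3.11960610e+00,  2.70569890e-03]), 'ft_force': array([ 0.10396887,  0.79728773, -0.43508777]), 'moment': array([0.00373752, 0.00453741, 0.03941678]), 'opening': 0.09300760089526156}
[[381.13682859   0.         317.57170772]
 [  0.         381.13682859 204.92128064]
 [  0.           0.           1.        ]] [[-0.17948448 -0.71929686  0.67111649  1.08071372]
 [ 0.98368458 -0.13971563  0.1133322   0.19679815]
 [ 0.01224597  0.68050832  0.73263802  0.72558183]
 [ 0.          0.          0.          1.        ]]
[[514.63881718   0.         316.65918069]
 [  0.         514.63881718 191.63951447]
 [  0.           0.           1.        ]] [[-0.96890393  0.18580386 -0.1634078   0.21054746]
 [-0.24707344 -0.69069542  0.67962824  1.20563644]
 [ 0.01341253  0.6988682   0.71512471  1.23123818]
 [ 0.          0.          0.          1.        ]]
```

View pics/a.png

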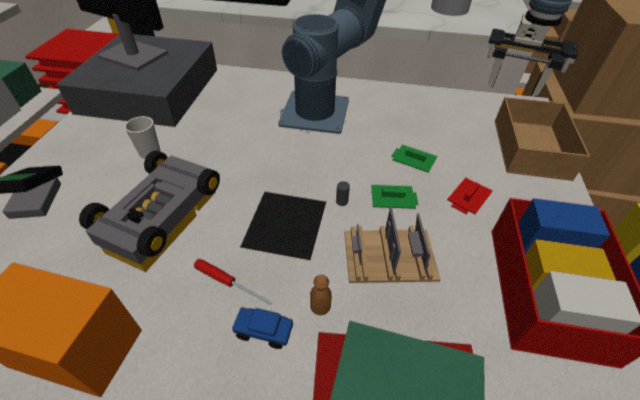

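View pics/b.png

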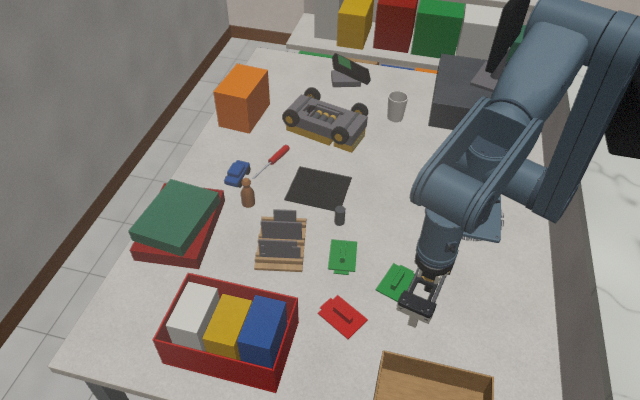

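The scene shows candidates for the door: rack plates at (357,238), (392,242) and (418,240), plus green look-alikes at (393,196) and (414,157) and a red one at (470,194), which are excluded by colour. Next is one close crop of the rack, with measurements of the rack, mat and truck.

```bash
python3 - <<'E'
from h import *
z=np.load('c0.npz')
a=cv2.resize(z['sc'][200:290,335:450],None,fx=5,fy=5,interpolation=3)
b=cv2.resize(z['sd'][200:280,245:320],None,fx=5,fy=5,interpolation=3)
im=np.zeros((450,575+0,3),np.uint8);im[:450,:575]=a
o=np.zeros((580,800,3),np.uint8);o[:405,:518]=cv2.resize(a,(518,405));o[:300,519:800]=cv2.resize(b,(281,300));cv2.imwrite('pics/c.png',o[:410,:,::-1])
for n,i,p in(('scene','sc','pa'),('side','sd','pb')):
    P=z[p];H=cv2.cvtColor(z[i],cv2.COLOR_RGB2HSV);x,y,h=P[...,0],P[...,1],P[...,2]
    print(n,'table z',np.nanmedian(h[(x>.4)&(x<.6)&(abs(y)<.3)]))
    def rect(m,name):
        m=cv2.morphologyEx(m.astype(np.uint8),cv2.MORPH_OPEN,np.ones((2,2)))
        k,l,st,_=cv2.connectedComponentsWithStats(m);j=1+np.argmax(st[1:,4]);q=P[l==j]
        r=cv2.minAreaRect(q[:,:2].astype(np.float32)*1000);print(name,r,np.percentile(q[:,2],[5,50,95]).round(4),st[j])
    ok=(x>.2)&(x<.9)&(abs(y)<.6)
    rect(ok&(H[...,2]<60)&(h<.02)&(h>-.01),'mat')
    rect(ok&(h>.012)&(h<.034)&(H[...,0]>5)&(H[...,0]<25)&(H[...,1]>60)&(y>.1),'rack')
    rect(ok&(h>.08)&(h<.09)&(y<-.05),'skin')
    rect(ok&(h>.035)&(h<.2)&(y>.12)&(x>.45)&(y<.4)&(H[...,1]<60),'plates')
E
```

```text
scene table z 0.0035510040757646966
mat ((496.685302734375, 19.945091247558594), (163.58352661132812, 184.59149169921875), 87.58671569824219) [nan nan nan] [ 242  193   84   68 3863]
rack ((547.1234130859375, 266.6167297363281), (137.44161987304688, 15.704787254333496), 14.109375) [nan nan nan] [381 227  14  53 313]
skin ((541.676025390625, -239.39833068847656), (144.48974609375, 351.3653259277344), 56.777366638183594) [nan nan nan] [  81  156  140   99 3939]
plates ((495.63177490234375, 336.0730895996094), (183.1796417236328, 54.68863296508789), 8.416461944580078) [nan nan nan] [410 214  21  55 574]
side table z 0.0029102076214360117Traceback (most recent call last):
  File "<stdin>", line 15, in <module>
  File "<stdin>", line 12, in rect
    return _wrapfunc(a, 'argmax', axis=axis, out=out, **kwds)
    return bound(*args, **kwds)
ValueError: attempt to get argmax of an empty sequence
```

View pics/c.png

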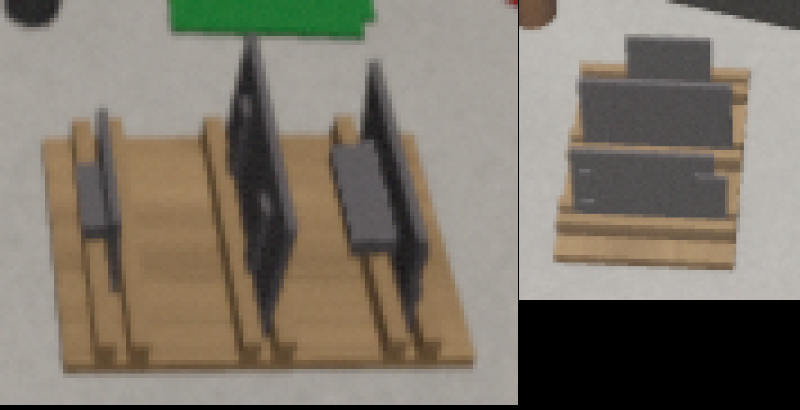

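The crop shows a small hatch (short rib) in the left groove, the tall panel with low strips in the middle and the wide-ribbed plate on the right. That last one is the door, at scene pixel (418,240), and the side view shows its lip notch at the robot end.

```bash
python3 - <<'E'
from h import *
z=np.load('c0.npz')
for n,i,p in(('scene','sc','pa'),('side','sd','pb')):
    P=z[p];H=cv2.cvtColor(z[i],cv2.COLOR_RGB2HSV);x,y,h=P[...,0],P[...,1],P[...,2]
    print(n)
    def rect(m,name,big=True):
        m=cv2.morphologyEx(m.astype(np.uint8),cv2.MORPH_OPEN,np.ones((2,2))) if big else m.astype(np.uint8)
        k,l,st,_=cv2.connectedComponentsWithStats(m)
        for j in 1+np.argsort(-st[1:,4])[:1 if big else 4]:
            q=P[l==j];q=q[~np.isnan(q[:,0])]
            if len(q)<8: continue
            r=cv2.minAreaRect(q[:,:2].astype(np.float32)*1000);print(name,np.round(r[0],1),np.round(r[1],1),round(r[2],1),np.percentile(q[:,2],[5,50,95]).round(4),st[j])
    ok=(x>.2)&(x<.9)&(abs(y)<.6)
    rect(ok&(H[...,2]<60)&(h<.02)&(h>-.01)&(abs(y)<.15),'mat')
    rect(ok&(h>.005)&(h<.034)&(H[...,0]>5)&(H[...,0]<25)&(H[...,1]>50)&(y>.15)&(x>.4),'rack')
    rect(ok&(h>.08)&(h<.095)&(y<-.1)&(y>-.4)&(x>.35)&(x<.75)&(H[...,1]<60),'skin')
    rect(ok&(h>.035)&(h<.2)&(y>.12)&(x>.45)&(x<.75)&(y<.36)&(H[...,1]<60),'plate',False)
    rect(ok&(h>.02)&(h<.15)&(abs(y)<.15)&(x>.3)&(x<.8),'object',False)
E
```

```text
scene
mat [496.   19.9] [165.7 185. ] 88.2 [0.0014 0.0036 0.0057] [ 242  193   84   68 3863]
rack [533.6 278.2] [159.8 205. ] 11.8 [0.0065 0.0112 0.0281] [ 346  227   96   56 3399]
skin [ 545.2 -271.6] [150.8 283.1] 77.0 [0.0799 0.0857 0.0894] [  88  156  119   98 3727]
plate [534.2 327. ] [113.3  28.1] 14.6 [0.0456 0.0575 0.0903] [409 213  21  55 575]
plate [541.3 270.9] [122.2   9.9] 12.0 [0.0398 0.0783 0.1012] [386 207  15  62 516]
plate [554.7 195.2] [72.2 14.8] 12.1 [0.0406 0.0479 0.0711] [352 224  10  35 188]
object [772.3  41.2] [109.8  56.9] 86.4 [0.0262 0.0361 0.0553] [ 232  307   61   38 1618]
object [704.3 137.9] [34.  32.6] 20.4 [0.0276 0.067  0.1093] [310 274  17  38 460]
object [668.8 -99.9] [100.1  23.2] 70.9 [0.0207 0.0243 0.0273] [194 258  40  26 380]
object [395.2 138.8] [33.2 21.7] 7.9 [0.0244 0.0543 0.063 ] [336 181  10  20 160]
side
rack [538.8 277.4] [139.5 207.4] 11.5 [0.0006 0.012  0.0276] [255 219  52  53 776]
skin [ 524.9 -306.6] [265.4 282.3] 69.6 [0.0764 0.0839 0.0908] [ 289   94   79   44 1080]
plate [540.1 276.5] [119.4  15.1] 11.0 [0.0391 0.0712 0.0991] [260 220  42  18 619]
plate [527.4 340.2] [118.1  21.1] 10.8 [0.0387 0.0653 0.0896] [258 239  42  18 588]
plate [553.1 203.8] [69.7 14.3] 8.7 [0.0386 0.055  0.0708] [273 209  23  11 206]
object [753.8  77.4] [ 91.5 197.1] 25.4 [0.0236 0.0394 0.0987] [224 160  31  41 508]
object [665.9 -93.1] [96.4 22.3] 70.1 [0.0206 0.0234 0.0289] [269 145  20  16  80]
object [392.9 141. ] [27.7 20.3] 12.3 [0.0566 0.0611 0.065 ] [335 205  10   7  38]
```

```bash
python3 - <<'E'
from h import *
z=np.load('c0.npz')
for n,i,p,sl in(('scene','sc','pa',np.s_[205:275,400:440]),('side','sd','pb',np.s_[232:262,252:306])):
    P=z[p][sl].reshape(-1,3);H=cv2.cvtColor(z[i],cv2.COLOR_RGB2HSV)[sl].reshape(-1,3)
    Q=P[(P[:,2]>.03)&(P[:,2]<.12)&(H[:,1]<60)&(P[:,1]>.29)&(P[:,1]<.37)]
    th=np.radians(11.8);e=np.array([np.cos(th),np.sin(th)]);f=np.array([-e[1],e[0]])
    o=np.array([.53,.34]);s=(Q[:,:2]-o)@e*1e3;t=(Q[:,:2]-o)@f*1e3;h=Q[:,2]*1e3
    print(n,'s',np.percentile(s,[0,2,98,100]).round(1),'h',np.percentile(h,[98,100]).round(1))
    for a,b in((40,50),(50,60),(60,70),(70,80),(80,88),(86,95)):
        k=(h>a)&(h<b)
        if k.sum()>5: print(a,k.sum(),'t pct',np.percentile(t[k],[5,25,50,75,95]).round(1),'slope',np.polyfit(s[k],t[k],1).round(3))
# truck: height map of skin, bay
    P=z[p]
x=[]
P=np.concatenate([z['pa'].reshape(-1,3),z['pb'].reshape(-1,3)]);C=np.concatenate([z['sc'].reshape(-1,3),z['sd'].reshape(-1,3)])
k=(P[:,0]>.36)&(P[:,0]<.74)&(P[:,1]>-.46)&(P[:,1]<-.12)&(P[:,2]>.05)&(P[:,2]<.13)
# wheels tops
w=k&(P[:,2]>.104)
q=P[w][:,:2].astype(np.float32);_,lab,cen=cv2.kmeans(q,4,None,(3,50,1e-5),5,cv2.KMEANS_PP_CENTERS)
print('wheels',cen.round(4),np.bincount(lab[:,0]),'mean',cen.mean(0))
E
```

```text
scene s [-55.7 -49.7  56.1  57.5] h [91.3 92.7]
40 44 t pct [-22.3 -13.7  -3.8  -2.9   0.4] slope [ 4.000e-03 -7.949e+00]
50 267 t pct [-26.  -21.1 -14.6  -8.6  -4.4] slope [  0.023 -14.961]
60 55 t pct [-6.4 -5.9 -5.6 -5.2 -2.9] slope [ 0.017 -5.439]
70 56 t pct [-7.6 -7.2 -6.8 -6.3 -4.4] slope [ 0.01  -6.658]
80 47 t pct [-8.6 -8.2 -7.8 -7.5 -4.2] slope [ 0.019 -7.698]
86 112 t pct [-8.9 -8.  -6.6 -5.3 -4.2] slope [-1.000e-03 -6.619e+00]
side s [-61.5 -58.3  54.   56.4] h [91.  94.7]
40 108 t pct [-0.9  1.9  3.7  5.2  8.7] slope [-0.061  3.084]
50 91 t pct [-1.8  0.5  2.1  3.8  8.4] slope [-0.072  1.317]
60 106 t pct [-2.6 -0.6  0.6  3.1  6.5] slope [-0.013  1.358]
70 114 t pct [-5.3 -2.3 -0.8  1.   5. ] slope [-0.019 -0.593]
80 76 t pct [-7.6 -4.2 -2.5 -0.4  1.3] slope [-0.005 -2.781]
86 76 t pct [-7.1 -5.  -2.9 -1.1  1.5] slope [-0.008 -2.883]
wheels [[ 0.4302 -0.3287]
 [ 0.6624 -0.2234]
 [ 0.6225 -0.3778]
 [ 0.4694 -0.174 ]] [208 319 294 240] mean [ 0.5461153  -0.27596778]
```

```bash
cat >> h.py <<'E'
def go(x,y,z,head):
    """shift and turn in tool axes to TCP (m) with tool-y heading (deg)"""
    s=bot.state();r=R.from_rotvec(s['eef_rot']).as_matrix()
    d=r.T@(np.array([x,y,z])-s['tcp_pos'])*1e3
    h=np.degrees(np.arctan2(r[1,1],r[0,1]));t=-((head-h+180)%360-180)
    print('shift',d.round(1),'turn',round(t,1),'now',s['tcp_pos'].round(4),'head',h.round(1),'tilt',np.degrees(np.arccos(-r[2,2])).round(2),'open',s['opening'],'F',s['ft_force'].round(2),'t',s['clock'])
E
python3 -c "
from h import *
go(.531,.3346,.18,102.1)"
```

```text
shift [-439.2 -101.    37.9] turn -25.5 now [0.1272 0.5346 0.2179] head 76.6 tilt 0.09 open 0.09252251356537387 F [0.32 0.46 0.09] t 0.1
```

```bash
python3 -m creep '[[-45,-10,0,-8],[-105,-24,0,-16],[-165,-38,0,-25.5],[-225,-52,0,-25.5],[-285,-66,0,-25.5],[-345,-80,0,-25.5],[-400,-92,10,-25.5],[-439,-101,30,-25.5],[-439,-101,38,-25.5],[-439,-101,38,-25.5]]' 0.57
python3 - <<'E'
from h import *
go(.531,.3346,.062,102.1)
c=cap('wrist','w1.png');P=cloud(c)
np.savez('w1.npz',c=c['color'],p=P)
E
```

```text
clock: 1.35
tcp_pos: [0.5296, 0.3345, 0.1787]
eef_rot: [0.33, -3.12, 0.003]
ft_force: [0.4, -0.6, 0.4]
opening: 0.0398
shift [-1.900e+00 -1.000e-01  1.166e+02] turn -0.0 now [0.5296 0.3345 0.1787] head 102.1 tilt 0.25 open 0.039804849958253244 F [ 0.44 -0.58  0.42] t 1.35
```

View pics/w1.png

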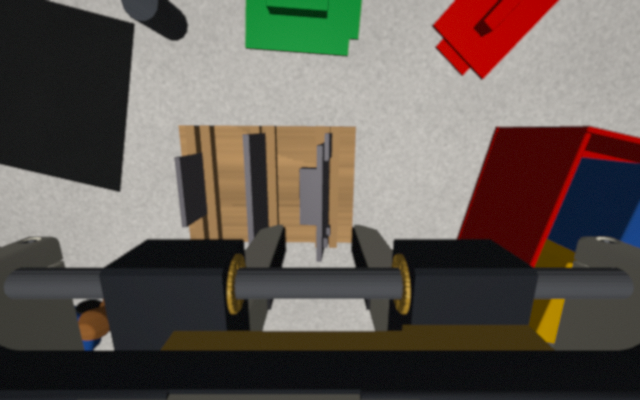

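The wrist view confirms the choice: the lip is at (327,145), the broad rib at (308,195), and the plate edge at (320,200) is centred between the fingers.

```bash
python3 -m creep '[[-2,0,50,0],[-2,0,90,0],[-2,0,114,0],[-2,0,114,0]]' && python3 -m creep '[[0,0,0,0],[0,0,0,0],[0,0,0,0],[0,0,0,0],[0,0,0,0]]' 0.97 25 && python3 -m creep '[[0,0,-30,0],[0,0,-70,0],[0,0,-120,0],[0,0,-120,0]]'
python3 - <<'E'
from h import *
c=cap('scene');np.savez('s2.npz',c=c['color'],p=cloud(c))
cv2.imwrite('pics/d.png',cv2.resize(c['color'][130:290,320:520],None,fx=3,fy=3)[:,:,::-1])
go(.5,.02,.19,90)
E
```

```text
clock: 1.9
tcp_pos: [0.5291, 0.336, 0.0647]
eef_rot: [0.335, -3.118, 0.003]
ft_force: [0.1, -0.3, 1.1]
opening: 0.0397
clock: 2.52
tcp_pos: [0.529, 0.3382, 0.0656]
eef_rot: [0.334, -3.119, -0.003]
ft_force: [-2.8, 7.0, 2.0]
opening: 0.0061
clock: 3.02
tcp_pos: [0.5321, 0.339, 0.1906]
eef_rot: [-0.333, 3.119, 0.007]
ft_force: [0.0, 0.4, 0.0]
opening: 0.0048
shift [  97.2 -304.7   -3.3] turn 12.2 now [0.5307 0.3383 0.1877] head 102.2 tilt 0.19 open 0.004983982962617457 F [ 0.61 -0.41 -1.49] t 3.075
```

View pics/d.png

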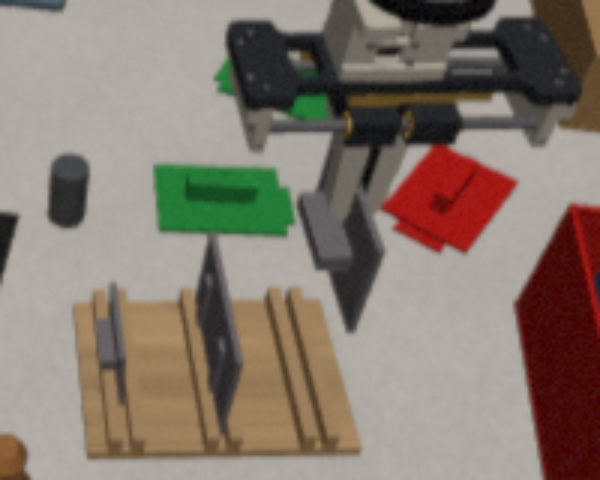

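```bash
python3 -c "
from h import *
go(.497,-.018,.18,88)"
python3 -m creep '[[16,-48,0,8],[30,-100,0,14],[50,-160,0,14],[70,-220,0,14],[92,-280,0,14],[108,-335,0,14],[108,-342,8,14],[108,-342,8,14]]'
python3 -c "
from h import *
go(.497,-.018,.062,88)"
```

```text
shift [ 108.2 -341.2    6.6] turn 14.2 now [0.5307 0.3383 0.1877] head 102.2 tilt 0.19 open 0.004983982962617457 F [ 0.61 -0.41 -1.49] t 3.075
clock: 4.08
tcp_pos: [0.4961, -0.0187, 0.1767]
eef_rot: [-0.053, -3.137, -0.007]
ft_force: [0.5, 0.3, -1.7]
opening: 0.005
shift [ -1.4   0.2 114.7] turn 0.1 now [ 0.4961 -0.0187  0.1767] head 88.1 tilt 0.37 open 0.005004304468445153 F [ 0.5   0.26 -1.66] t 4.075
```

```bash
python3 -m creep '[[0,0,50,0],[0,0,95,0],[0,0,112,0],[0,0,112,0]]'; python3 -m creep '[[0,0,1,0],[0,0,2,0],[0,0,3,0],[0,0,4,0],[0,0,5,0],[0,0,5,0]]'
python3 - <<'E'
from h import *
for n in('scene','side'):
    P=cloud(cap(n));q=P[(abs(P[...,0]-.5)<.08)&(P[...,1]>-.06)&(P[...,1]<.0)&(P[...,2]>.015)&(P[...,2]<.083)]*1e3
    print(n,len(q))
    for a in range(10,85,10):
        k=q[(q[:,2]>a)&(q[:,2]<a+10)]
        if len(k)>3:print(a,len(k),np.percentile(k[:,1],[5,50,95]).round(1),np.percentile(k[:,0],[2,98]).round(1))
E
```

```text
clock: 4.58
tcp_pos: [0.494, -0.0159, 0.0629]
eef_rot: [-0.049, -3.132, -0.01]
ft_force: [-0.5, 0.1, -1.0]
opening: 0.0048
clock: 5.32
tcp_pos: [0.4941, -0.016, 0.0588]
eef_rot: [-0.049, -3.133, -0.009]
ft_force: [-2.5, 0.2, 7.0]
opening: 0.0046
scene 420
10 18 [-19.3 -14.6 -13.7] [460.8 552.4]
20 60 [-19.5 -14.9  -9.4] [437.5 551.7]
30 55 [-19.1 -15.2  -9.3] [432.2 552.1]
40 72 [-40.8 -20.2  -9.4] [443.5 552.8]
50 59 [-40.8 -17.5  -9.7] [437.8 553.5]
60 58 [-26.2 -15.4  -6.1] [442.7 551.9]
70 66 [-31.5 -15.9  -0.4] [488.  553.2]
80 32 [-27.9 -17.   -1.8] [499.  550.2]
side 409
10 29 [-17.5 -13.1  -5.6] [445.1 529.3]
20 70 [-16.7 -12.7  -7.7] [434.9 549.3]
30 78 [-18.7 -12.8  -5.8] [433.8 547.3]
40 78 [-19.  -12.7  -7.2] [437.9 547.9]
50 58 [-17.5 -12.1  -6.1] [434.9 548. ]
60 52 [-16.7 -11.   -5.1] [431.9 547.9]
70 36 [-20.3 -12.8  -0.5] [445.4 498.9]
80 8 [-17.9 -14.   -8.9] [443.3 475.5]
```

```bash
python3 -m creep '[[0,10,-3,0],[0,20,-4,0],[0,30,-5,0],[0,36,-5,0],[0,36,-5,0],[0,36,-5,0]]' 0.57
python3 - <<'E'
from h import *
c=cap('scene');cv2.imwrite('pics/e.png',cv2.resize(c['color'][130:290,220:420],None,fx=3,fy=3)[:,:,::-1])
go(.497,.02,.16,88)
E
```

```text
clock: 6.18
tcp_pos: [0.4953, 0.0198, 0.064]
eef_rot: [-0.049, -3.133, -0.009]
ft_force: [0.1, -0.7, -0.3]
opening: 0.04
shift [ -0.9   0.9 -96. ] turn 0.2 now [0.4953 0.0197 0.064 ] head 88.2 tilt 0.58 open 0.03956119061470737 F [ 0.7  -0.38 -0.14] t 6.225
```

View pics/e.png

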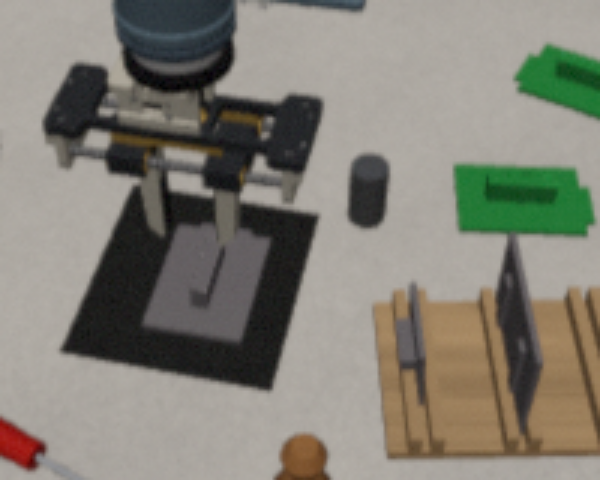

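The door lies flat on the mat, rib up at crop pixel (208,278), with the lip toward the robot. I'll raise the tool and measure the rib.

```bash
python3 -m creep '[[80,0,-40,0],[120,0,-96,0],[120,0,-96,0]]'
python3 - <<'E'
from h import *
for n in('scene','side','wrist'):
    c=cap(n);P=cloud(c);H=cv2.cvtColor(c['color'],cv2.COLOR_RGB2HSV)
    x,y,h=P[...,0],P[...,1],P[...,2]
    ok=(x>.4)&(x<.6)&(y>-.08)&(y<.14)
    for nm,m in(('rib',ok&(h>.028)&(h<.045)),('plate',ok&(h>.008)&(h<.02)&(H[...,2]>65))):
        k,l,st,_=cv2.connectedComponentsWithStats(m.astype(np.uint8));
        if k<2: print(n,nm,'none');continue
        q=P[l==1+np.argmax(st[1:,4])]
        r=cv2.minAreaRect(q[:,:2].astype(np.float32)*1e3);print(n,nm,np.round(r[0],1),np.round(r[1],1),round(r[2],1),len(q),np.median(q[:,2]).round(4))
go(.497,.02,.06,88)
E
```

```text
clock: 6.6
tcp_pos: [0.3747, 0.0228, 0.1624]
eef_rot: [-0.05, -3.134, -0.009]
ft_force: [0.9, 0.1, 0.2]
opening: 0.0398
scene rib [498.9  28.5] [14.6 62.9] 88.7 129 0.0345
scene plate [495.6  28.3] [ 80.5 118.7] 88.9 994 0.0127
side rib [496.7  31.7] [21.7 60.9] 84.3 67 0.033
side plate [496.   29.5] [114.4  88.1] 0.0 430 0.0116
wrist rib [514.8  30.5] [12.9 28.6] 88.5 252 0.0345
wrist plate [534.7  30.2] [79.8 40.1] 88.7 1461 0.0125
shift [-120.9    0.9  101.5] turn 0.2 now [0.3766 0.0225 0.1621] head 88.2 tilt 0.39 open 0.040081612826349415 F [-0.03  0.25  0.07] t 6.75
```

```bash
python3 -c "
from h import *
go(.5195,.0290,.0155,88.7)"
```

```text
shift [-143.3   10.4  145.9] turn -0.5 now [0.3766 0.0225 0.1621] head 88.2 tilt 0.39 open 0.040081612826349415 F [-0.03  0.25  0.07] t 6.75
```

```bash
python3 -m creep '[[-60,5,0,0],[-118,10,20,-0.5],[-143,10.5,75,-0.5],[-143,10.5,115,-0.5],[-143,10.5,115,-0.5]]' >/dev/null; python3 -c "
from h import *
go(.5195,.0290,.0155,88.7)"
```

```text
shift [-3.4 -0.5 26.4] turn -0.1 now [0.5165 0.0294 0.0419] head 88.6 tilt 0.89 open 0.04026274722438787 F [-0.17  0.4   0.46] t 7.375
```

```bash
python3 -m creep '[[-3,0,12,0],[-4,0,25,0],[-4,0,25,0]]'; python3 -m creep '[[0,0,0,0],[0,0,0,0],[0,0,0,0],[0,0,0,0]]' 0.95 3; python3 -m creep '[[4,0,-10,0],[10,0,-21,0],[16,0,-30,0],[16,0,-30,0]]'
cat >> h.py <<'E'
def tilt(lo,hi,names=('scene','side'),yr=45):
    """door plate top plane from depth points inside world box"""
    for n in names:
        c=cap(n);P=cloud(c);H=cv2.cvtColor(c['color'],cv2.COLOR_RGB2HSV)
        m=np.all((P>lo)&(P<hi),-1)&(H[...,1]<70)&(H[...,2]>60);q=P[m]
        rng=np.random.default_rng(0);best=None
        for _ in range(300):
            a=q[rng.choice(len(q),3,False)];nn=np.cross(a[1]-a[0],a[2]-a[0]);L=np.linalg.norm(nn)
            if L<1e-4: continue
            nn/=L
            if abs(nn[2])<.75: continue
            k=abs((q-a[0])@nn)<.002
            if best is None or k.sum()>best.sum(): best=k
        g=q[best];ce=g.mean(0);nn=np.linalg.svd(g-ce,full_matrices=False)[2][2];nn*=np.sign(nn[2])
        print(n,'pts',len(q),len(g),'n',nn.round(3),'tilt',np.degrees(np.arccos(nn[2])).round(1),'c',ce.round(4),'xr',np.percentile(g[:,0],[1,99]).round(4),'yr',np.percentile(g[:,1],[1,99]).round(4),'zr',np.percentile(g[:,2],[1,99]).round(4))
    return c
E
python3 -c "
from h import *
tilt([.40,-.03,.008],[.6,.09,.06])"
```

```text
clock: 7.75
tcp_pos: [0.5199, 0.0295, 0.0166]
eef_rot: [-0.037, -3.127, -0.01]
ft_force: [-1.2, 0.4, 0.1]
opening: 0.0401
clock: 8.25
tcp_pos: [0.5203, 0.0294, 0.0171]
eef_rot: [-0.037, -3.128, -0.01]
ft_force: [-0.2, 1.1, 3.2]
opening: 0.0142
clock: 8.75
tcp_pos: [0.5047, 0.0296, 0.0484]
eef_rot: [-0.037, -3.129, -0.01]
ft_force: [0.5, 0.7, -1.7]
opening: 0.0138
scene pts 684 562 n [-0.062 -0.003  0.998] tilt 3.6 c [0.5036 0.0357 0.0436] xr [0.4409 0.5401] yr [-0.0111  0.0688] zr [0.0385 0.0472]
side pts 533 201 n [-0.068 -0.018  0.997] tilt 4.1 c [0.4731 0.0411 0.0395] xr [0.4225 0.5382] yr [-0.0082  0.0715] zr [0.0349 0.0454]
```

The door came up nearly level (3.6°), so 3 N does not let it droop. My plan is to tilt it by resting its tail on the truck's end skin. First I need the truck pose precisely, so I'll ray-cast both initial views onto the skin plane.

```bash
python3 - <<'E'
from h import *
z=np.load('c0.npz');th=np.radians(-14.3);o=np.array([.546,-.276])
e=np.array([np.cos(th),np.sin(th)]);f=np.array([-e[1],e[0]])
outs=[]
for n,i,p in(('scene','sc','pa'),('side','sd','pb')):
    c=bot.capture(n);K=c['K'];T=c['pose']
    V,U=np.mgrid[0:400,0:600]   # px: 2/mm, x -150..150, y +100..-100
    xs=(U/2-150)/1e3;ys=(100-V/2)/1e3
    W=np.stack([o[0]+xs*e[0]+ys*f[0],o[1]+xs*e[1]+ys*f[1],np.full(xs.shape,.085)],-1)
    q=(W-T[:3,3])@T[:3,:3]
    mu=(K[0,2]+K[0,0]*q[...,0]/-q[...,2]).astype(np.float32);mv=(K[1,2]-K[1,1]*q[...,1]/-q[...,2]).astype(np.float32)
    im=cv2.remap(z[i],mu,mv,1)
    for g in range(0,600,100):cv2.line(im,(g,0),(g,6),(255,0,0),1)
    for g in range(0,400,100):cv2.line(im,(0,g),(6,g),(255,0,0),1)
    outs.append(cv2.convertScaleAbs(im,alpha=1.6))
    P=z[p];s=(P[...,:2]-o)@e*1e3;t=(P[...,:2]-o)@f*1e3;h=P[...,2]*1e3
    sk=(abs(h-85.5)<4)&(abs(s)<160)&(abs(t)<110)
    for a,b in((-60,-45),(45,60),(-10,10)):
        k=sk&(t>a)&(t<b);print(n,'s range for t',a,b,np.percentile(s[k],[1,3,97,99]).round(1))
    for a,b in((-40,-20),(20,40),(-135,-115),(115,135)):
        k=sk&(s>a)&(s<b);print(n,'t hist s',a,b,np.histogram(t[k],np.arange(-100,101,5))[0])
    k=sk&(abs(t)<25);print('s hist',np.histogram(s[k],np.arange(-150,151,5))[0])
    k=(h>104)&(abs(s)<140)&(abs(t)<110);print('wheel s',np.percentile(s[k&(s<0)],[2,98]),np.percentile(s[k&(s>0)],[2,98]),'t',np.percentile(t[k&(t<0)],[2,98]),np.percentile(t[k&(t>0)],[2,98]))
im=np.hstack(outs);cv2.imwrite('pics/t.png',np.vstack(outs)[:,:,::-1] if 0 else cv2.resize(np.vstack(outs),(450,600))[:,:,::-1])
E
```

```text
scene s range for t -60 -45 [-137.8 -128.5  133.   137.6]
scene s range for t 45 60 [-94.5 -83.9 135.3 137.7]
scene s range for t -10 10 [-140.2 -137.3  136.6  138.4]
scene t hist s -40 -20 [ 0  0  0  0  0  1 12 13 11 11 18  2  4  0  0  0  0  0  0  0  0  0  0  0
  0  0  4  1 19 10 12 15 13  0  0  0  0  0  0  0]
scene t hist s 20 40 [ 0  0  0  0  0  0 13 12 15 13 20  6  4  0  0  0  0  0  0  0  0  0  0  0
  0  0  1  2 15 18 13 17 20  0  0  0  0  0  0  0]
scene t hist s -135 -115 [ 0  0  0  0  1 11 10  8 10 11  9  9 12 10 10 10 11 10 11  8 12 11  9 10
  9 13 11  9  3  0  0  0  0  0  0  0  0  9  0  0]
scene t hist s 115 135 [ 0  3  2  3  6 11 13 18 18 16 20 16 15 18 16 17 20 15 16 16 20 19 15 18
 17 20 13 22 19 18 18 13 11  4  5  3  4 20  1  0]
s hist [ 0 10 31 22 23 32 24 32  9 12 39 29 27 30 25 34 28 30 24  0  0  0  0  0
  0  0  0  0  0  0  0  0  0  0  0  0  0  0  0  0  3  6 13 36  6  8 17 44
 28 25 50 46 41 42 44 42 45 46  0  0]
wheel s [-120.68056056  -77.71241714] [ 76.56926739 121.61961332] t [-94.04754635 -70.57789561] [66.02773522 88.96341081]
side s range for t -60 -45 [-143.8 -
[... 164 characters left out ...]
 0 2 1 5 2 2 5 0 1 0 0 0 0 0 0 0 0 0 0 0 0 1 0 3 4 5 4 2 2 0 0 0
 0 0 0]
side t hist s 20 40 [0 0 0 0 0 0 1 3 2 5 3 0 0 0 1 0 0 0 0 0 0 0 0 0 0 0 0 0 3 4 3 3 4 3 0 0 0
 0 0 0]
side t hist s -135 -115 [0 0 1 0 2 6 1 6 3 1 5 4 3 6 2 6 3 3 5 3 4 4 3 3 4 6 3 4 4 4 3 1 1 0 1 1 3
 7 2 1]
side t hist s 115 135 [0 0 0 1 1 3 2 3 2 3 2 2 3 2 3 5 2 4 5 3 3 1 3 5 3 5 1 1 1 0 1 0 0 1 0 0 0
 2 1 1]
s hist [ 2 10  7  9 10 13  6 12 12  5  7 10 10  5  6  9  8  9  0  0  0  0  0  0
  0  0  0  0  0  0  0  0  0  0  0  0  0  0  0  5  2  3  2  2  1  1 10 13
  8  6  9  9  9  8  7  8 11  2  0  0]
wheel s [-127.51317662  -85.44933865] [ 69.66516031 116.48975585] t [-93.57561802 -65.30550262] [65.2821765  93.38004331]
```

View pics/t.png

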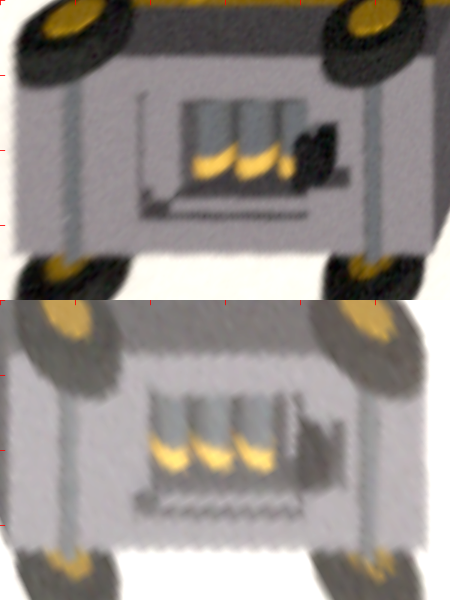

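```bash
python3 - <<'E'
from h import *
P=np.load('c0.npz')['pa'][115:165,120:165].reshape(-1,3);q=P[(P[:,2]>.02)&(P[:,0]<.4)]
print('cup',np.nanpercentile(q,[2,50,98],axis=0).round(3))
go(.387,-.2372,.15,75.7)
E
```

```text
cup [[ 0.169 -0.556  0.022]
 [ 0.307 -0.439  0.072]
 [ 0.337 -0.405  0.101]]
shift [ 112.7 -268.9 -103. ] turn 12.9 now [0.5046 0.0296 0.0471] head 88.6 tilt 0.88 open 0.014589763038501336 F [-0.24 -0.8  -1.49] t 8.95
```

```bash
python3 -m creep '[[0,0,-30,0],[5,-10,-60,3],[20,-45,-90,8],[40,-95,-103,13],[62,-150,-103,13],[85,-200,-103,13],[105,-250,-103,13],[113,-269,-103,13],[113,-269,-103,13]]' 0.95 15
python3 -c "
from h import *
go(.387,-.2372,.099,75.7)
tilt([.28,-.32,.08],[.48,-.15,.2])"
```

```text
clock: 10.07
tcp_pos: [0.386, -0.2386, 0.1496]
eef_rot: [-0.396, -3.101, -0.008]
ft_force: [-0.5, 0.6, -1.0]
opening: 0.0137
shift [-1.4  1.5 50.6] turn -0.2 now [ 0.386  -0.2386  0.1496] head 75.5 tilt 0.92 open 0.013665428989941508 F [-0.52  0.64 -1.02] t 10.075
scene pts 1868 749 n [ 0.002 -0.008  1.   ] tilt 0.5 c [ 0.4433 -0.2658  0.0859] xr [0.3978 0.4793] yr [-0.3188 -0.2059] zr [0.0838 0.0884]
side pts 910 171 n [-0.081 -0.026  0.996] tilt 4.9 c [ 0.36   -0.219   0.1411] xr [0.3031 0.4248] yr [-0.27   -0.1837] zr [0.1352 0.1473]
```

```bash
python3 -m creep '[[-1,1.5,25,0],[-1,1.5,46,0],[-1,1.5,51,0],[-1,1.5,53,0],[-1,1.5,55,0],[-1,1.5,57,0],[-1,1.5,59,0],[-1,1.5,61,0],[-1,1.5,63,0],[-1,1.5,65,0],[-1,1.5,66,0],[-1,1.5,66,0]]' 0.95 3
python3 -c "
from h import *
go(.387,-.2372,.085,75.7)
tilt([.28,-.30,.03],[.43,-.15,.2])"
```

```text
clock: 11.68
tcp_pos: [0.387, -0.2351, 0.0835]
eef_rot: [-0.392, -3.102, -0.009]
ft_force: [-0.2, -0.1, -0.5]
opening: 0.0138
shift [-0.5 -2.  -1.5] turn -0.1 now [ 0.387  -0.2351  0.0835] head 75.6 tilt 0.94 open 0.013772510857464055 F [-0.24 -0.12 -0.46] t 11.675
scene pts 817 167 n [ 0.07  -0.004  0.998] tilt 4.0 c [ 0.4182 -0.2526  0.0864] xr [0.3925 0.4298] yr [-0.2987 -0.2012] zr [0.0845 0.0894]
side pts 693 150 n [-0.621  0.139  0.771] tilt 39.5 c [ 0.3779 -0.219   0.0607] xr [0.3363 0.425 ] yr [-0.2714 -0.1868] zr [0.0303 0.0985]
```

```bash
python3 - <<'E'
from h import *
a=cap('scene');b=cap('side')
A=cv2.resize(a['color'][100:250,80:260],(540,450));B=cv2.resize(b['color'][70:190,310:410],(375,450))
cv2.imwrite('pics/g.png',cv2.resize(np.hstack([A,B]),(800,393))[:,:,::-1])
P=cloud(b);o=np.array([.543,-.277]);th=np.radians(-14.3);e=np.array([np.cos(th),np.sin(th)]);f=np.array([-e[1],e[0]])
s=(P[...,:2]-o)@e*1e3;t=(P[...,:2]-o)@f*1e3;h=P[...,2]*1e3
for lo,hi in((-38,-15),(15,38)):
  for a in range(-270,-100,10):
    k=(s>a)&(s<a+10)&(t>lo)&(t<hi)&(h>15)
    if k.sum()>1:print(lo,a,k.sum(),np.percentile(h[k],[10,50,90]).round(1))
E
```

```text
-38 -220 4 [17.8 26.  32.6]
-38 -210 13 [28.8 33.2 43.3]
-38 -200 34 [ 47. 190. 258.]
-38 -190 28 [ 56.6 200.9 216.5]
-38 -180 8 [ 61.5  68.7 115.6]
-38 -170 4 [64.7 66.8 70.5]
15 -220 5 [19.7 20.4 28.4]
15 -210 17 [23.2 33.9 39. ]
15 -200 116 [ 43.8 296.3 383.2]
15 -190 220 [190.1 320.5 395.9]
15 -180 182 [ 90.7 308.9 398.8]
15 -170 141 [ 76.5 279.3 383.1]
15 -160 115 [ 80.1 270.  372.5]
15 -150 143 [ 53.2 231.  374.6]
15 -140 99 [ 87.4 307.5 373.5]
15 -130 45 [ 94.  305.7 363.9]
15 -120 18 [ 81.3  86.7 353.9]
15 -110 24 [ 82.1  88.9 478.4]
```

View pics/g.png

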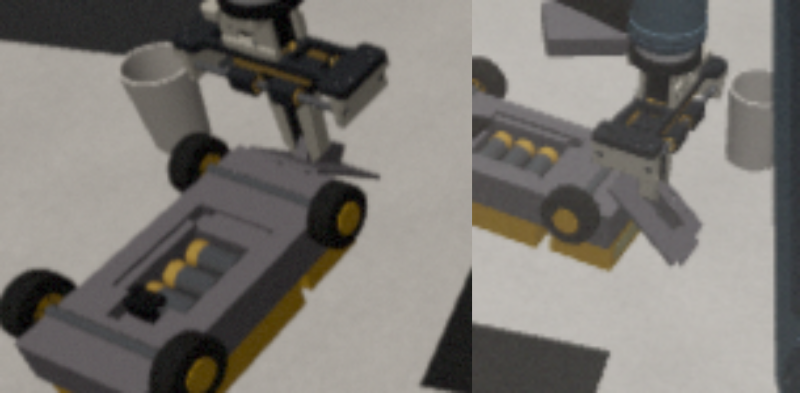

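The tail rose too far: in the right half the door slants down from (625,185) to (690,260), and depth slope gives about 42°. I'll lower its lip onto the bare counter to bring it back to about 22°.

```bash
python3 -m creep '[[0,0,-15,0],[15,0,-25,0],[40,0,-25,0],[62,0,-10,0],[62,0,10,0],[62,0,10,0]]' 0.95 20
cat >> h.py <<'E'
def prof(names=('side','scene'),show=True):
    """slope of the held door along tool x, relative to the TCP, per side strip"""
    st=bot.state();r=R.from_rotvec(st['eef_rot']).as_matrix()
    e=-r[:2,0]/np.linalg.norm(r[:2,0]);f=np.array([-e[1],e[0]])
    for n in names:
        c=cap(n);P=cloud(c);H=cv2.cvtColor(c['color'],cv2.COLOR_RGB2HSV)
        s=(P[...,:2]-st['tcp_pos'][:2])@e*1e3;t=(P[...,:2]-st['tcp_pos'][:2])@f*1e3;h=(P[...,2]-st['tcp_pos'][2])*1e3
        m=(s>-95)&(s<45)&(H[...,1]<70)&(H[...,2]<140)&(abs(t)>14)&(abs(t)<38)&(h>-75)&(h<25)&(P[...,2]>.015)
        S,Hh=s[m],h[m];rng=np.random.default_rng(1);b=None
        for _ in range(400):
            i,j=rng.choice(len(S),2,False)
            if abs(S[i]-S[j])<15: continue
            k=(Hh[j]-Hh[i])/(S[j]-S[i]);g=abs(Hh-Hh[i]-k*(S-S[i]))<2.5
            if abs(k)<1.2 and (b is None or g.sum()>b.sum()): b=g
        p=np.polyfit(S[b],Hh[b],1);print(n,b.sum(),m.sum(),'theta',np.degrees(np.arctan(p[0])).round(1),'h at tcp',p[1].round(1),'s',np.percentile(S[b],[1,99]).round(1),'h',np.percentile(Hh[b],[1,99]).round(1))
E
python3 -c "
from h import *
go(.325,-.2214,.061,75.7);prof()"
```

```text
clock: 12.62
tcp_pos: [0.326, -0.2188, 0.0739]
eef_rot: [-0.392, -3.1, -0.012]
ft_force: [0.4, 0.0, -0.5]
opening: 0.0141
shift [ 0.1 -2.8 12.9] turn -0.1 now [ 0.326  -0.2188  0.0739] head 75.6 tilt 1.06 open 0.014126702772987896 F [ 0.35  0.03 -0.54] t 12.625
side 91 203 theta 40.7 h at tcp -10.5 s [-49.5  32.9] h [-53.9  16.7]
scene 71 142 theta 40.8 h at tcp -10.9 s [-42.5  39.2] h [-48.5  21.7]
```

```bash
python3 -m creep '[[0,0,10,0],[-2,0,14,0],[-5,0,17,0],[-8,0,20,0],[-11,0,22,0],[-14,0,25,0],[-17,0,27,0],[-19,0,28,0],[-19,0,28,0]]' 0.95 3
python3 -c "
from h import *
go(.325,-.2214,.061,75.7);prof()"
```

```text
clock: 13.85
tcp_pos: [0.3453, -0.2244, 0.0466]
eef_rot: [-0.392, -3.102, -0.009]
ft_force: [-0.0, 0.1, -1.1]
opening: 0.0138
shift [ 20.6  -2.1 -14. ] turn -0.1 now [ 0.3453 -0.2244  0.0466] head 75.6 tilt 0.92 open 0.013837148882253122 F [-0.04  0.15 -1.13] t 13.85
side 96 174 theta 22.5 h at tcp -7.3 s [-56.2  35. ] h [-29.7   7. ]
scene 190 239 theta 23.0 h at tcp -6.7 s [-55.7  38.8] h [-30.4  10. ]
```

Tilt is now 22.7° in both views. Next I'll carry it over the bay with a firm grip.

```bash
python3 -m creep '[[0,0,0,0],[0,0,-40,0],[0,0,-80,0],[0,0,-115,0],[0,0,-115,0]]' 0.95 20
python3 -c "
from h import *
go(.5613,-.2817,.155,75.7)"
```

```text
clock: 14.58
tcp_pos: [0.3481, -0.2267, 0.1641]
eef_rot: [-0.392, -3.107, -0.003]
ft_force: [0.3, 0.1, -1.6]
opening: 0.0139
shift [-220.2   -0.3    6.9] turn -0.1 now [ 0.3481 -0.2267  0.1641] head 75.6 tilt 0.59 open 0.013871566978083514 F [ 0.32  0.06 -1.62] t 14.575
```

```bash
python3 -m creep '[[-45,0,0,0],[-100,0,0,0],[-160,0,0,0],[-205,0,5,0],[-220,0,7,0],[-220,0,7,0],[-220,0,7,0]]'
python3 - <<'E'
from h import *
go(.5613,-.2817,.118,75.7);prof()
# measure front plate edge & bay rim in the wrist view
c=cap('wrist','w2.png')
E
```

```text
clock: 15.45
tcp_pos: [0.5596, -0.2809, 0.1545]
eef_rot: [-0.393, -3.105, -0.004]
ft_force: [0.4, -0.4, -1.6]
opening: 0.0134
shift [-2.3 -0.3 36.4] turn -0.1 now [ 0.5596 -0.2809  0.1545] head 75.6 tilt 0.69 open 0.013369673963351644 F [ 0.36 -0.37 -1.64] t 15.45
side 113 299 theta 22.8 h at tcp -8.1 s [-63.3  34.8] h [-35.7   5.6]
scene 370 687 theta 23.0 h at tcp -6.9 s [-60.1  40.1] h [-32.7  10.4]
```

View pics/w2.png

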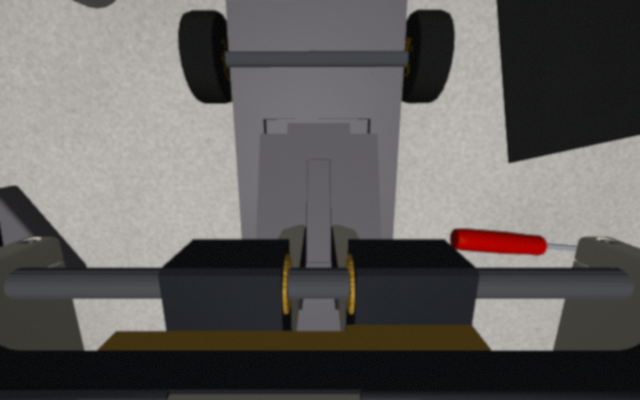

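The wrist view shows the bay's slot-end rim at row 119 (columns 264–370, centre 317). The lip spans columns 288–350 (centre 319), so the door sits about 1.5 mm toward +y. I'll cast the rim pixels onto z=85 mm.

```bash
python3 - <<'E'
from h import *
c=cap('wrist');K,T=c['K'],c['pose'];st=bot.state();r=R.from_rotvec(st['eef_rot']).as_matrix()
e=-r[:2,0];f=np.array([-e[1],e[0]])
def ray(u,v,z):
    d=T[:3,:3]@np.array([(u-K[0,2])/K[0,0],-(v-K[1,2])/K[1,1],-1]);return T[:3,3]+d*(z-T[2,3])/d[2]
for nm,u,v,z in(('rimL',264,119,.085),('rimR',370,119,.085),('lipL',288,123,.1125),('lipR',350,123,.1125),('skinL',228,20,.085),('skinR',407,20,.085),('axleL',228,58,.085),('axleR',407,58,.085)):
    p=ray(u,v,z);d=p[:2]-st['tcp_pos'][:2];print(nm,p.round(4),'rel s,t',(d@e*1e3).round(1),(d@f*1e3).round(1))
g=cv2.cvtColor(c['color'],cv2.COLOR_RGB2GRAY);print(g[108:135,318],g[108:135,275])
go(.5613,-.2817,.118,75.7)
E
```

```text
rimL [ 0.4787 -0.3041  0.085 ] rel s,t -73.4 -42.3
rimR [ 0.4997 -0.2225  0.085 ] rel s,t -73.5 41.9
lipL [ 0.4877 -0.2839  0.1125] rel s,t -69.8 -20.5
lipR [ 0.4986 -0.2416  0.1125] rel s,t -69.8 23.2
skinL [ 0.4046 -0.3093  0.085 ] rel s,t -143.9 -65.8
skinR [ 0.4375 -0.1813  0.085 ] rel s,t -144.0 66.3
axleL [ 0.4292 -0.3176  0.085 ] rel s,t -118.1 -67.7
axleR [ 0.463 -0.186  0.085] rel s,t -118.2 68.1
[115 115 114 115 116 116 115 117 115 112 109 111 114 113 110 101  95  95
  93  95  94  94  95  93  95  95  95] [113 115 114 115 114 116 114 115 114 107  98 105 113 116 116 116 116 116
 116 117 116 115 116 115 114 106  99]
shift [-1.3 -0.1 37.6] turn -0.1 now [ 0.5604 -0.2814  0.1556] head 75.6 tilt 0.56 open 0.013851887936522464 F [-0.38 -0.27 -0.93] t 15.65
```

```bash
python3 -m creep '[[-5,-1.5,0,0],[-5,-1.5,20,0],[-5,-1.5,32,0],[-5,-1.5,36,0],[-5,-1.5,38,0],[-5,-1.5,39,0],[-5,-1.5,39,0]]'
python3 -c "
from h import *
go(.5613,-.2817,.1165,75.7);prof()"
```

```text
clock: 16.52
tcp_pos: [0.5649, -0.2842, 0.1173]
eef_rot: [-0.393, -3.108, -0.001]
ft_force: [0.7, 1.2, 2.1]
opening: 0.0139
shift [4.1 1.5 0.8] turn -0.1 now [ 0.5649 -0.2842  0.1173] head 75.6 tilt 0.48 open 0.01393632493774376 F [0.71 1.18 2.12] t 16.525
side 95 320 theta 21.5 h at tcp -9.0 s [-66.6  36.5] h [-35.7   5.5]
scene 381 858 theta 22.3 h at tcp -7.1 s [-83.   39.7] h [-43.4   9.7]
```

```bash
python3 -m creep '[[0,0,-1.5,0],[3,0,-1.5,0],[6,0,-1.5,0],[9,0,-1.5,0],[11,0,-1.5,0],[11,0,-1.5,0]]'
python3 -m creep '[[2,0,0,0],[4,0,0,0],[4,0,0,0]]'
python3 - <<'E'
from h import *
go(.5613,-.2817,.1165,75.7);prof()
c=cap('wrist');g=cv2.cvtColor(c['color'],cv2.COLOR_RGB2GRAY)
cv2.imwrite('pics/w3.png',cv2.resize(c['color'][60:220,220:420],None,fx=3,fy=3)[:,:,::-1])
E
```

```text
clock: 17.38
tcp_pos: [0.5542, -0.2814, 0.1188]
eef_rot: [-0.394, -3.108, -0.001]
ft_force: [-0.3, 0.7, -1.1]
opening: 0.0137
clock: 17.75
tcp_pos: [0.5501, -0.2804, 0.1188]
eef_rot: [-0.394, -3.108, -0.001]
ft_force: [0.2, -0.1, -1.7]
opening: 0.0137
shift [-11.2   1.5   2.2] turn -0.1 now [ 0.5501 -0.2804  0.1188] head 75.6 tilt 0.49 open 0.013717428942803788 F [ 0.25 -0.14 -1.74] t 17.75
side 123 329 theta 20.8 h at tcp -6.8 s [-86.5  29.7] h [-39.4   4.7]
scene 401 825 theta 21.7 h at tcp -6.9 s [-74.1  40.4] h [-34.7   9.6]
```

View pics/w3.png

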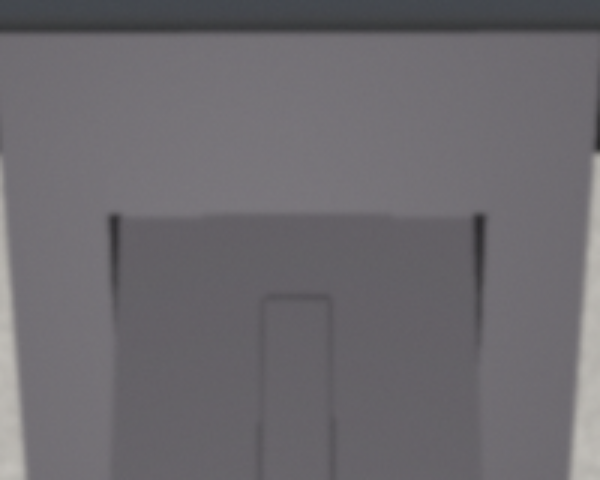

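The lip is now under the skin: the plate's front edge is at the rim (crop row 215) with equal gaps at each side. I'll press further in until I feel contact.

```bash
python3 -m creep '[[1,0,0,0],[2,0,0,0],[3,0,0,0],[3,0,0,0]]'; python3 -m creep '[[1,0,0,0],[2,0,0,0],[3,0,0,0],[3,0,0,0]]'
```

```text
clock: 18.4
tcp_pos: [0.5488, -0.2801, 0.1196]
eef_rot: [-0.394, -3.112, 0.0]
ft_force: [5.2, 0.2, -0.6]
opening: 0.0136
clock: 18.9
tcp_pos: [0.5477, -0.2799, 0.1207]
eef_rot: [-0.395, -3.116, 0.002]
ft_force: [6.4, -0.2, 1.2]
opening: 0.0137
```

```bash
python3 -m creep '[[-1,0,1,0],[-3,0,4,0],[-5,0,7,0],[-7,0,10,0],[-9,0,13,0],[-10.5,0,15.5,0],[-10.5,0,15.5,0]]' 0.95 3
python3 -c "
from h import *
go(.5613,-.2817,.1165,75.7);prof()"
```

```text
clock: 19.77
tcp_pos: [0.5578, -0.2824, 0.1048]
eef_rot: [-0.395, -3.116, 0.002]
ft_force: [-0.1, -0.9, -0.5]
opening: 0.0142
shift [ -3.2   1.6 -11.7] turn -0.1 now [ 0.5578 -0.2824  0.1048] head 75.6 tilt 0.08 open 0.014249713033515 F [-0.06 -0.89 -0.49] t 19.775
side 119 296 theta 9.6 h at tcp -8.1 s [-93.7  37. ] h [-23.4  -0.9]
scene 446 748 theta 12.2 h at tcp -6.0 s [-80.5  39.8] h [-21.9   3.5]
```

```bash
python3 -m creep '[[-1,0,1.5,0],[-1,0,1.5,0]]'; python3 -m creep '[[0,0,0,0],[0,0,0,0],[0,0,0,0],[0,0,-25,0],[0,0,-60,0],[0,0,-60,0]]' 0.68
python3 - <<'E'
from h import *
go(.543+.041*.969,-.277-.041*.247,.13,75.7);prof()
c=cap('scene');d=cap('side')
A=cv2.resize(c['color'][130:270,70:240],(485,400));B=cv2.resize(d['color'][80:160,270:375],(315,240));o=np.zeros((400,800,3),np.uint8);o[:,:485]=A;o[:240,485:]=B
cv2.imwrite('pics/k.png',o[:,:,::-1])
E
```

```text
clock: 20.12
tcp_pos: [0.5589, -0.2828, 0.1037]
eef_rot: [-0.395, -3.116, 0.002]
ft_force: [-0.1, -1.1, 0.3]
opening: 0.0143
clock: 20.88
tcp_pos: [0.5606, -0.2839, 0.1669]
eef_rot: [0.394, 3.112, -0.007]
ft_force: [-0.2, 0.4, -0.5]
opening: 0.0301
shift [-22.    2.5  37.1] turn -0.1 now [ 0.5606 -0.2839  0.1669] head 75.6 tilt 0.39 open 0.030093345702279495 F [-0.17  0.43 -0.52] t 20.875
side 64 146 theta 4.9 h at tcp -71.3 s [-47.   35.3] h [-74.8 -66.8]
scene 324 518 theta 9.1 h at tcp -71.5 s [-22.4  38.3] h [-74.8 -64. ]
```

View pics/k.png

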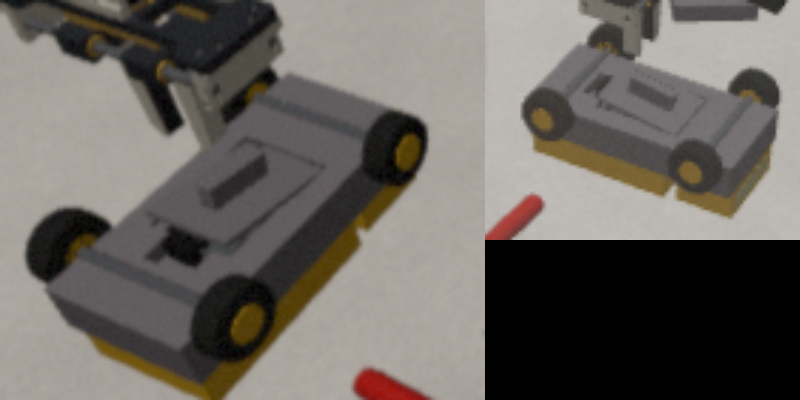

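The door is hooked, with its tail resting on the black catch (crop pixel (185,247)). I'll press the tail with closed fingers.

```bash
python3 -m creep '[[-10,1,0,0],[-22,2.5,0,0],[-22,2.5,20,0],[-22,2.5,45,0],[-22,2.5,50,0],[-22,2.5,50,0]]' 1 20
python3 -c "
from h import *
go(.543+.041*.969,-.277-.041*.247,.084,75.7)"
```

```text
clock: 21.82
tcp_pos: [0.5804, -0.2853, 0.112]
eef_rot: [-0.394, -3.114, -0.0]
ft_force: [-0.4, -0.1, 1.1]
opening: 0.0006
shift [-2.8 -1.2 28. ] turn -0.1 now [ 0.5804 -0.2853  0.112 ] head 75.6 tilt 0.17 open 0.000647620904972268 F [-0.41 -0.14  1.13] t 21.825
```

```bash
python3 -m creep '[[-2.5,-1,5,0],[-2.5,-1,10,0],[-2.5,-1,13,0],[-2.5,-1,16,0],[-2.5,-1,18,0],[-2.5,-1,18,0]]'; python3 -m creep '[[0,0,2,0],[0,0,4,0],[0,0,6,0],[0,0,8,0],[0,0,8,0]]'
```

```text
clock: 22.58
tcp_pos: [0.5856, -0.2878, 0.0974]
eef_rot: [0.394, 3.112, -0.004]
ft_force: [2.7, 1.9, 11.4]
opening: 0.0004
clock: 23.2
tcp_pos: [0.5896, -0.2889, 0.0941]
eef_rot: [0.393, 3.102, -0.008]
ft_force: [3.4, 2.6, 15.4]
opening: 0.0006
```

```bash
python3 -m creep '[[0,0,-10,0],[4,0,-12,0],[8,1,-12,0],[8,1,-12,0]]'
python3 - <<'E'
from h import *
go(.543+.041*.969,-.277-.041*.247,.084,75.7)
c=cap('scene');B=cap('side');o=np.zeros((400,800,3),np.uint8);o[:,:485]=cv2.resize(c['color'][130:270,70:240],(485,400));o[:240,485:]=cv2.resize(B['color'][80:160,270:375],(315,240));cv2.imwrite('pics/m.png',o[:,:,::-1])
E
```

```text
clock: 23.7
tcp_pos: [0.581, -0.2854, 0.1051]
eef_rot: [0.393, 3.103, -0.007]
ft_force: [-0.7, -0.7, -0.6]
opening: 0.0003
shift [-1.8 -1.2 21.1] turn -0.1 now [ 0.581  -0.2854  0.1051] head 75.6 tilt 0.81 open 0.0003408116309367104 F [-0.67 -0.68 -0.6 ] t 23.7
```

View pics/m.png

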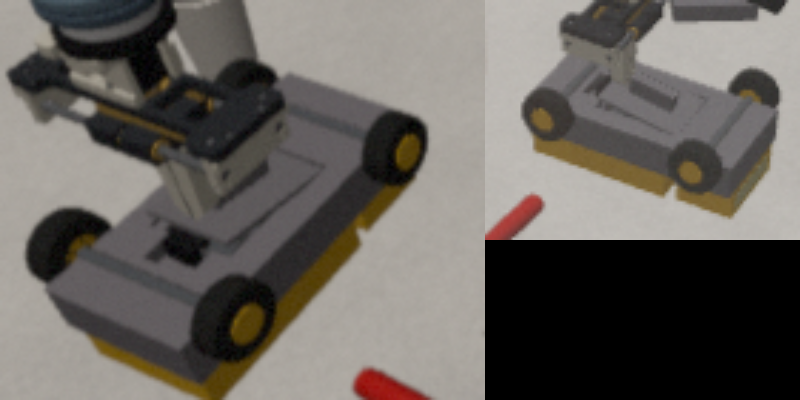

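```bash
python3 -m creep '[[0,0,5,0],[1,0,9,0],[3,0,12,0],[4,0,15,0],[5,0,18,0],[6,0,21,0],[7,0,24,0],[7,0,26,0],[7,0,26,0]]'
```

```text
clock: 24.92
tcp_pos: [0.5802, -0.286, 0.0852]
eef_rot: [0.391, 3.09, -0.015]
ft_force: [5.2, 2.1, 25.8]
opening: 0.0004
```

```bash
python3 -c "
from h import *
go(.543+.041*.969,-.277-.041*.247,.084,75.7);prof()"
```

```text
shift [-2.7 -0.4  1.3] turn -0.1 now [ 0.5802 -0.286   0.0852] head 75.6 tilt 1.63 open 0.0004488363926328371 F [ 5.24  2.11 25.8 ] t 24.925
side 114 208 theta 0.3 h at tcp -0.7 s [-92.8  42.5] h [-3.2  1.6]
scene 551 658 theta -0.0 h at tcp 0.2 s [-92.9  44.3] h [-2.   2.5]
```

TCP is at z 0.085 and the plate measures flat. I'll lift away and check that it stays latched.

```bash
python3 -m creep '[[0,0,-20,0],[0,0,-60,0],[40,0,-110,0],[90,0,-140,0],[130,0,-140,0],[130,0,-140,0]]'
python3 - <<'E'
from h import *
go(.5,-.2,.3,75.7)
c=cap('scene');B=cap('side')
o=np.array([.543,-.277]);th=np.radians(-14.3);e=np.array([np.cos(th),np.sin(th)]);f=np.array([-e[1],e[0]])
for n,k in(('scene',c),('side',B)):
    P=cloud(k);s=(P[...,:2]-o)@e*1e3;t=(P[...,:2]-o)@f*1e3;h=P[...,2]*1e3
    pl=(abs(s)<42)&(abs(t)>13)&(abs(t)<35)&(h>60)&(h<110);rim=(abs(s)<42)&(abs(t)>46)&(abs(t)<60)&(h>60)&(h<110)
    for nm,m in(('plate',pl),('skin',rim)):print(n,nm,np.median(h[m]).round(2),'slope deg',np.degrees(np.polyfit(s[m],h[m],1)[0]).round(2))
    rb=(abs(s)<45)&(abs(t)<20)&(h>101)&(h<118);r=cv2.minAreaRect(np.stack([s[rb],t[rb]],1).astype(np.float32));print('rib',np.round(r[0],1),np.round(r[1],1),r[2])
q=np.zeros((400,800,3),np.uint8);q[:,:485]=cv2.resize(c['color'][130:270,70:240],(485,400));q[:240,485:]=cv2.resize(B['color'][80:160,270:375],(315,240));cv2.imwrite('pics/n.png',q[:,:,::-1])
E
```

```text
clock: 25.78
tcp_pos: [0.448, -0.2505, 0.2212]
eef_rot: [0.393, 3.092, -0.013]
ft_force: [0.2, -0.3, 0.1]
opening: 0.0002
shift [-39.7  61.5 -78.1] turn -0.2 now [ 0.448  -0.2505  0.2212] head 75.5 tilt 1.49 open 0.0002063707617662654 F [ 0.23 -0.32  0.13] t 25.775
scene plate 85.72 slope deg -0.35
scene skin 85.57 slope deg -0.13
rib [ 0.  -2.6] [60.6 16.8] 1.3294034004211426
side plate 84.72 slope deg 1.33
side skin 83.82 slope deg -0.47
rib [-3.1  1.2] [24.9 62.3] 82.75056457519531
```

```bash
python3 -c "
from station import bot
print(bot.hand_in())"
```

```text
the job is handed in; nothing more can be done
None
```

I took the battery door out of the rack, laid it rib-up on the mat and let go. I then picked it up again by the rib, hooked its lip into the slot and pressed the tail until it sat flat under the catch. The job is handed in at about 26 s on the robot's clock; no verdict is reported.

**Last checks, with the arm clear of the truck:**
- **Flush:** the scene camera put the plate at 85.7 mm and the truck's skin at 85.6 mm. The side camera had the plate 0.9 mm higher than the skin.
- **Flat:** the slope was −0.35° in the scene view. The side view gave 1.3° from far fewer points, so it is less certain but still within 2°.
- **Position:** the rib centre came within about 3 mm of the bay centre in both views. The two disagreed by about 3–4 mm, which fits the cameras' calibration offset that I saw earlier.
- **Latched:** the door stayed down after I lifted off. Before the press it had rested about 9° up on the catch.
- **Force:** the wrist read about 0 N after I lifted away.

**What went wrong on the way:**
- Tilting the door on the truck's end overshot to about 41°. I corrected it to about 22° by lowering the lip onto the counter.
- The first press slid outward and did not latch the door. The second, at about 26 N, did.

**Not checked:** I could not view the final picture because the picture limit was reached, so the closing checks are from depth data only. I did not re-measure the bystanders at the end; no move was planned near them.

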